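# Load a flange blank through the sprung flaps of a lathe loader lane

## Robot

A 6-joint arm with a two-finger parallel gripper is mounted at the origin on the work surface. World frame = base frame: x ahead of the robot, y to its left, z up, the work surface at z = 0. Lengths are in m, angles in rad, forces in N, time in s.
With the tool pointing down it reaches from about 0.25 to 0.85 m from the base axis. Payload 12.5 kg.
Tool frame: the origin (TCP) lies midway between the tips of the shut fingers; the grasp point (between the pads) lies 19 mm behind it; z points along the fingers, x is the direction in which the jaws open and shut, and the axes are right-handed (so a half turn about z gives the same grasp; the last joint's range is limited). The gripper opens to 93 mm and grips with 3 to 60 N. Pads are 15 mm wide; open, the fingers measure 128 mm over their backs; the gripper's body (75 mm by 188 mm) begins 65 mm behind the grasp point.
Start: joints at [1.265, 0.351, 1.652, -0, 1.139, -0.085], TCP at [0.12, 0.537, 0.219] pointing down, gripper open.
Joint ranges: [-2.75, 2.75], [-0.79, 2.1], [0.01, 2.65], [-1.57, 4.71], [0.07, 3.14], [-2.87, 2.87]. Speed limits (rad/s): [2.22, 2.22, 2.79, 3.14, 3.14, 3.14].

## Interface

Orientations are given as a 3x3 rotation matrix whose columns are the frame's x, y, z axes.
In Python, from rig import get_state, grab_frame, hand_in, boxes_of gives the robot as it stands.
- The arm moves only by the tool apply_moves, never from a script. Its argument "deltas" is a list of rows, each an object of numbers: "tx", "ty", "tz": the shift along the tool's x, y, z in m; "yaw": the turn about the tool's z in rad; "hand": the finger opening in m, from 0 to 0.093. A call has exactly 10 rows; each row shifts and turns the commanded pose from where the row before left it, along the tool's axes as they then stand; what a row does not reach is not made up. A row lasts 1/10 s, in which the tool goes at most 50 mm and 8.59 degrees, less where a joint would pass 70% of its speed; a pose out of reach is approached as far as the arm can. A call with a gripper value outside its range is refused whole. The fingers move at their own pace and stop on an object; "force" is the grip in N (left out, the last holds). Time passes only in rows, so rows that do not move let the fingers close, or fill a call up. It gives the time, the measured TCP pose, the force and the opening at its end, in the units of the state.
- get_state(): the state, without advancing time (a new reading comes with each control period).
- grab_frame(name): name is "side" or "top" or "wrist"; returns a dict with "img" (384x512x3 uint8, red, green, blue), "z_map" (384x512 float32, m along the optical axis (not along the pixel's ray), 0 where there is no reading), "mtx" (3x3 intrinsics, pixels), "R" (3x3) and "t" (3): a world point X has camera coordinates R X + t; the wrist camera has in their place "mount" (4x4, takes a point from camera to tool coordinates, whose origin is the TCP and whose axes are the tool frame's). Camera axes: x right, y down, z forward; pixel columns grow to the right and rows downward; lengths in m; the calibration is good to about 2 mm. A picture is of the moment at which its call begins: read the wrist's pose just before it.
- hand_in(): hands the job in, once; it reports no verdict.
Trained networks look in a picture, given as the dict that the camera call returned (one of the last four; its "shot" number tells which), for a name from the list of things; names that differ only in an ending like _2 or _b are one class to them, and where a whole thing is asked for, a point or a joint stands for the part that bears it (a point fixed in the world has none). Each returns a list of dicts, best first, with "confidence" (0 to 1); they miss things now and then, are a little off and sometimes report something else, mostly with a low value. They report only what shows in the picture. A call takes as long as a camera call. They do not tell look-alikes from the thing itself.
- boxes_of(picture, query): "box" ([centre column, centre row, width, height] in pixels, round what is visible of it).
The state is a dict: "time_s": time; "joint_positions": joint angles; "qvel": joint speeds; "joint_torque": joint torques, N m; "position": TCP position; "tool_rot": TCP orientation; "wrist_force": force on the tool from outside, world axes, zero at the start; "ft_torque": the same for the moment, N m; "finger_gap": finger opening in m.
Only numpy, scipy, OpenCV 4.12 (cv2) and the standard library are available. Lean on these libraries where they do the work, as an engineer would, in place of code of your own. Each camera call takes 0.05 s, during which the arm holds its last target.

## Task

Load the next steel flange blank into the lathe's feed lane: pick it up off the bench, set it down flat in the open end of the lane, and push it along under the clear strips and through the two sprung flaps, on against the sprung stop until both flaps have swung shut behind it. How far along the flaps and stop are clamped differs from job to job, so go by feel: ease it in, and never push the blank in the lane, or lean on the lane with your gripper, harder than 25 N (do not ram the stop). Then let go and move clear, leaving the blank trapped flat behind the closed flaps and the other things on the bench where they are.

Things in the scene. Friction and masses are not known exactly. Their poses are not given: they have to be found in the camera images.
- blank: The turned steel flange blank, about 0.55 kg: a round flange 56 mm across and 20 mm thick with a coaxial hub 28 mm across standing 40 mm up from it (60 mm tall in all). Starts standing flange down on the bench. Origin: centre of the flange's underside; z up along the hub. Grip the hub with the fingertips 30 mm or more above the underside, to pass over the lane's strips.
- lane: The feed lane, a fixed steel track on the bench. Origin: at bench height, mid-width; +x is the feed direction (open end at -x), +y left of it, z up. Base x -150 to +170 mm, 136 wide, floor at z = 10. Two side rails, 68 apart, from x = -75 to +145. No part stands above z = 40. A carriage with the flaps and stop is clamped fast with its flap hinges at x = -24 to +24, which no pose tells.
- lane_mouth (a point): Where to set the blank down: centre of the lane's open end, on its floor (lane x = -112 mm, z = 10; axes as the lane's). Open above. Lead-in guides 16 mm high beside it narrow from about 106 mm apart to 70 mm at the rails.
- lane_slot (a point): Middle of the near end of the slot (lane x = -65 mm, z = 37; axes as the lane's). From here to lane x = +145 clear strips 4 mm thick, on the rails, keep the flange down: underside 23 mm, top 27 mm above the floor. Between them is an open slot 36 mm wide for the hub.
- lane_end (a point): Far end of the slot (lane x = +145 mm, z = 37; axes as the lane's). Before it, under the strips, is the stop, a rubber-faced sprung plunger on the same carriage as the flaps, met after they lie open: it yields 8 mm with a push rising from 2 to 12 N, then is solid. Once let go, it pushes the blank back some 4 mm onto the shut flaps.
- flap_left (a joint): Angle of the flap hinged at the +y rail (aluminium, 34 mm long, 17 high, slanting inwards): 0 shut, grows as the blank pushes it open, about 0.87 rad when it lies along the rail; its spring shuts it. Passing the flaps takes 3 to 8 N, which fades once they lie open. They snap shut behind the blank only when it has pressed the stop in by some 5 to 6 mm.
- flap_right (a joint): The same for the flap at the -y rail.
- chuck_key: Bystander: a dark steel T-handled chuck key lying flat, about 95 mm long, cross bar 144 mm, 20 mm thick. Origin under its middle. Leave it alone.
- oil_bottle: Bystander: a grey plastic oil bottle, 54 mm across, 130 mm tall, standing. Origin: centre of its underside. Leave it alone.
- bushing: Bystander: a plain short steel cylinder without a flange, 36 mm across, 34 mm tall. Origin: centre of its underside. Leave it alone.
Things that resemble listed ones, but are neither listed nor needed, are in the scene too. What is shaped like the blank but purple or red is not meant.

How it is judged:
On the way, in this order (a step that is already met when the one before it is completed fails the run):
1. the blank stands flat on the floor of the lane's open end, before the flaps (x of blank in the frame of lane between -0.14 and -0.04 m and y of blank in the frame of lane between -0.02 and 0.02 m and z of blank in the frame of lane below 0.0135 m and angle between blank's own z axis and vertical below 0.12 rad), for 0.1 s.
2. the blank has pushed both flaps open (value of joint each of flap_left, flap_right above 0.5 rad and z of blank in the frame of lane below 0.0145 m), for 0.05 s.
At the end, for the whole second after the job is handed in: Both flaps are shut (within 0.1 rad), with the blank behind them: its centre 19 to 90 mm past the lane's origin, within 15 mm of the lane's middle, flat on the floor (within 3.5 mm and 0.08 rad), at rest and let go (value of joint each of flap_left, flap_right below 0.1 rad and x of blank in the frame of lane between 0.019 and 0.09 m and y of blank in the frame of lane between -0.015 and 0.015 m and z of blank in the frame of lane below 0.0135 m and angle between blank's own z axis and vertical below 0.08 rad and linear speed of blank below 0.01 m/s); the robot touches nothing.
It fails at once if the blank, under the strips, is pushed against the lane, its flaps or stop with more than 25 N (contact force between blank and lane above 25 N and x of blank in the frame of lane above -0.07 m).
It fails at once if the robot presses on the lane with more than 25 N (contact force between any of the fingers, the arm and lane above 25 N).
It fails at once if another thing on the bench is moved by more than 15 mm (distance of any of chuck_key, oil_bottle, bushing from where it was at the start of the episode above 0.015 m).
It also fails if it takes over 72 s, if anything falls off the work surface, if the arm or the gripper's body presses on something with over 40 N, if the wrist force passes 120 N, or if a joint passes its speed limit or range.

## Working session

There is one attempt and no reset: what is moved stays moved. The work goes in short steps, Python scripts to look and compute and a tool call to move; the robot and the scene stay as the last step left them, time stands still between calls to the robot, and variables do not carry over. Pictures are saved under pics/ and viewed, and the job is handed in when it is done.

Besides the shell and the picture viewer there is one more tool, called after "Emit:" as name([rows], argument=value, ...), one row to a line, values as JSON. apply_moves: Moves the arm, as the interface text tells. Its arguments: {"type":"object","properties":{"deltas":{"type":"array","items":{"type":"object","properties":{"tx":{"type":"number"},"ty":{"type":"number"},"tz":{"type":"number"},"yaw":{"type":"number"},"hand":{"type":"number"}}}},"force":{"type":"number"}},"required":["deltas"]}

```bash
mkdir -p pics; ls; python3 - <<'E'
from rig import get_state, grab_frame, boxes_of
import cv2, numpy as np, pickle
s=get_state(); print({k:np.round(v,3).tolist() for k,v in s.items()})
for n in ("side","top"):
    f=grab_frame(n); pickle.dump(f,open(f'{n}0.pkl','wb'))
    cv2.imwrite(f'pics/{n}0.png',f['img'][:,:,::-1])
    print(n,np.round(f['R'],3).tolist(),np.round(f['t'],3),f['mtx'].tolist())
    for q in ("blank","lane","chuck_key","oil_bottle","bushing"):
        print(q,[(np.round(b['box']).tolist(),round(b['confidence'],2)) for b in boxes_of(f,q)][:4])
E
```

```text
pics
{'time_s': 0.0, 'joint_positions': [1.265, 0.351, 1.652, -0.0, 1.139, -0.085], 'qvel': [0.0, -0.003, -0.0, -0.002, 0.0, 0.001], 'joint_torque': [0.001, -49.734, -28.524, 0.07, 0.026, -0.0], 'position': [0.12, 0.536, 0.218], 'tool_rot': [[0.219, 0.976, -0.0], [0.976, -0.219, -0.001], [-0.001, -0.0, -1.0]], 'wrist_force': [-0.5, 0.721, -1.02], 'ft_torque': [-0.01, -0.01, -0.029], 'finger_gap': 0.093}
side [[-0.978, -0.208, 0.016], [-0.119, 0.494, -0.861], [0.171, -0.844, -0.508]] [0.554 0.113 1.264] [[497.5773072261443, 0.0, 255.56046632690865], [0.0, 497.5773072261443, 197.93272310588284], [0.0, 0.0, 1.0]]
blank [([327.0, 162.0, 22.0, 18.0], 0.86), ([295.0, 162.0, 22.0, 20.0], 0.78), ([259.0, 165.0, 19.0, 25.0], 0.61)]
lane [([283.0, 238.0, 61.0, 78.0], 0.75)]
chuck_key [([170.0, 220.0, 44.0, 27.0], 0.66)]
oil_bottle [([228.0, 138.0, 16.0, 42.0], 0.71)]
bushing [([327.0, 294.0, 16.0, 22.0], 0.55)]
top [[-0.004, -1.0, -0.011], [-0.998, 0.005, -0.07], [0.07, 0.011, -0.998]] [0.037 0.54  1.295] [[441.70801624790823, 0.0, 257.84977452139685], [0.0, 441.70801624790823, 194.35523049819315], [0.0, 0.0, 1.0]]
blank [([355.0, 173.0, 19.0, 17.0], 0.87), ([376.0, 239.0, 19.0, 19.0], 0.78), ([370.0, 207.0, 19.0, 20.0], 0.58)]
lane [([243.0, 216.0, 112.0, 69.0], 0.95)]
chuck_key [([244.0, 215.0, 114.0, 67.0], 0.73), ([238.0, 120.0, 31.0, 30.0], 0.59)]
oil_bottle [([381.0, 127.0, 25.0, 24.0], 0.86)]
bushing [([167.0, 259.0, 10.0, 14.0], 0.62)]
```

```bash
python3 - <<'E'
import cv2
a=cv2.imread('pics/top0.png');b=cv2.imread('pics/side0.png')
cv2.imwrite('pics/top0c.png',cv2.resize(a[95:290,140:410],None,fx=2.9,fy=2.9,interpolation=cv2.INTER_CUBIC))
cv2.imwrite('pics/side0c.png',cv2.resize(b[110:320,130:360],None,fx=2.8,fy=2.8,interpolation=cv2.INTER_CUBIC))
E
```

```text
(no output)
```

View pics/top0c.png

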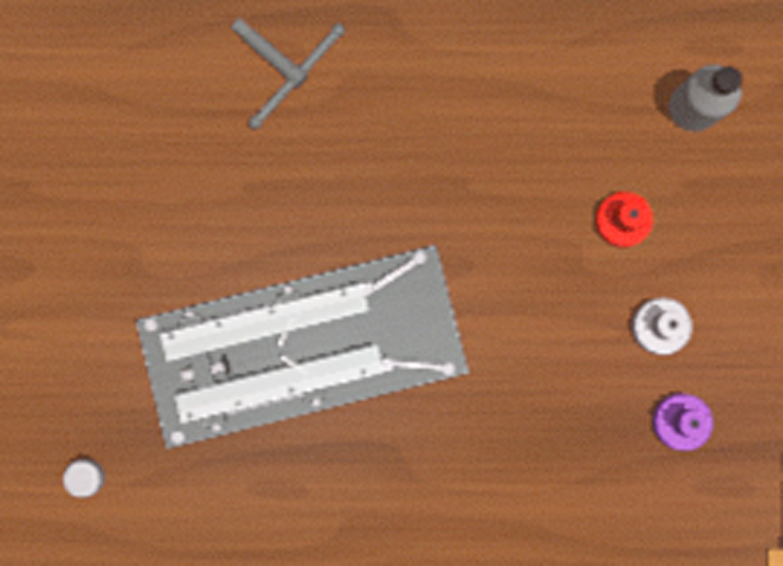

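View pics/side0c.png

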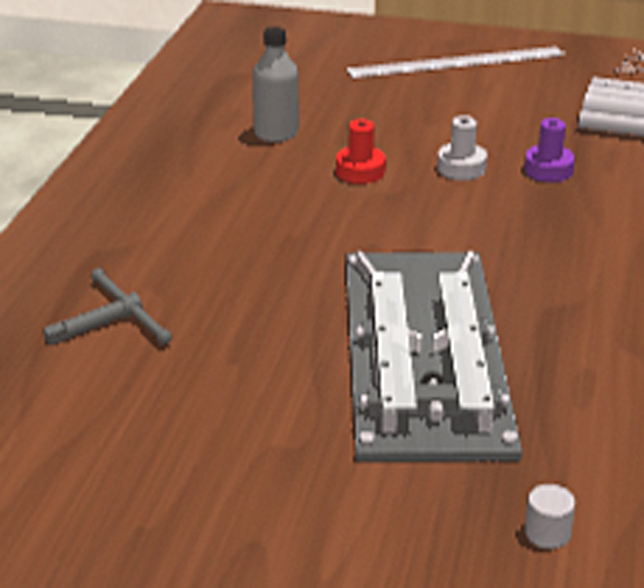

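The top view (crop scaled 2.9x) shows three flange-and-hub shapes: red at full-image (355,171), silver at (368,207) and purple at (376,240). The silver one fits, since it is steel and red and purple are ruled out. The plain cylinder at (168,260) is the bushing. The lane's open end points right, so it feeds to the left. Next I'll measure these and confirm with an enlarged crop.

```bash
cat > h.py <<'E'
import numpy as np, cv2
def cloud(f,R=None,t=None):
    K=f['mtx'];z=f['z_map'].astype(float);v,u=np.indices(z.shape)
    P=np.stack([(u-K[0,2])/K[0,0]*z,(v-K[1,2])/K[1,1]*z,z],-1)
    W=(P-f['t'])@f['R']; W[z<=0]=np.nan
    return W
def ray_at(f,uv,h):
    K=f['mtx'];d=np.array([(uv[0]-K[0,2])/K[0,0],(uv[1]-K[1,2])/K[1,1],1.])@f['R']
    c=-f['t']@f['R'];return c+d*(h-c[2])/d[2]
def proj(f,X):
    c=f['R']@np.asarray(X,float)+f['t'];p=f['mtx']@c;return p[:2]/p[2]
E
python3 - <<'E'
from h import *; import pickle
f=pickle.load(open('top0.pkl','rb'));W=cloud(f)
print('table z',np.nanmedian(W[150:280,150:350,2]), np.nanmedian(W[120:150,280:330,2]))
z=W[...,2]
# lane base
img=f['img'].astype(int);sat=img.max(-1)-img.min(-1)
m=((sat<30)).astype(np.uint8); m[:,:175]=0;m[:,310:]=0;m[:175]=0;m[260:]=0
n,l,st,_=cv2.connectedComponentsWithStats(m);i=1+st[1:,4].argmax();m=(l==i).astype(np.uint8)
c=max(cv2.findContours(m,0,1)[0],key=cv2.contourArea)
pts=np.array([ray_at(f,p[0],0.010)[:2] for p in c]).astype(np.float32)*1000
r=cv2.minAreaRect(pts);print('lane rect',r,cv2.boxPoints(r))
box=cv2.boxPoints(r)
# depth floor heights
print('lane z pct',np.nanpercentile(z[m>0],[5,25,50,75,95]))
# blank
s=(slice(195,220),slice(357,380));w=W[s].reshape(-1,3)
hub=w[w[:,2]>.05];fl=w[(w[:,2]>.012)&(w[:,2]<.03)]
print('hub n',len(hub),hub.mean(0),hub.min(0),hub.max(0));print('fl',len(fl),fl.min(0),fl.max(0))
mb=((sat<40)&(img.max(-1)>90)).astype(np.uint8);mm=np.zeros_like(mb);mm[s]=mb[s]
c=max(cv2.findContours(mm,0,1)[0],key=cv2.contourArea);e=cv2.fitEllipse(c);print('ellipse',e,ray_at(f,e[0],.020))
g=pickle.load(open('side0.pkl','rb'));V=cloud(g)
q=V[150:175,283:308].reshape(-1,3);hub=q[q[:,2]>.035];fl=q[(q[:,2]>.008)&(q[:,2]<.03)]
print('side hub',len(hub),hub.mean(0),hub.min(0),hub.max(0),'fl',fl.mean(0),fl.min(0),fl.max(0))
cv2.imwrite('pics/blankzoom.png',np.hstack([cv2.resize(f['img'][155:260,330:400,::-1],None,fx=5,fy=5),cv2.resize(g['img'][145:180,240:345,::-1],(400,525))][:1]))
cv2.imwrite('pics/blankzoom2.png',cv2.resize(g['img'][140:180,240:345,::-1],None,fx=7,fy=7))
E
```

```text
table z 0.000623739843752553 -0.000303823463360637
lane rect ((482.56805419921875, 77.54999542236328), (136.2277374267578, 320.7145690917969), 13.791926383972168) [[378.18942 217.04573]
 [454.6467  -94.42196]
 [586.94666 -61.94574]
 [510.4894  249.52194]]
lane z pct [0.00589638 0.00899083 0.01200696 0.03406755 0.03928468]
hub n 81 [ 0.50097846 -0.29011894  0.05911296] [ 0.48815835 -0.30563948  0.05018906] [ 0.51424767 -0.27707304  0.06588847]
fl 190 [ 0.47468394 -0.31867129  0.01276382] [ 0.5280259  -0.26299747  0.02929485]
ellipse ((367.7506103515625, 207.06251525878906), (18.57379722595215, 20.134233474731445), 96.63025665283203) [ 0.50119134 -0.29031735  0.02      ]
side hub 89 [ 0.5003398  -0.2846397   0.05124638] [ 0.48769877 -0.31107632  0.0352729 ] [ 0.51455923 -0.27177326  0.06253783] fl [ 0.49979328 -0.27822196  0.01851086] [ 0.47344954 -0.31091377  0.0080153 ] [ 0.52790838 -0.25837861  0.02946761]
```

View pics/blankzoom.png

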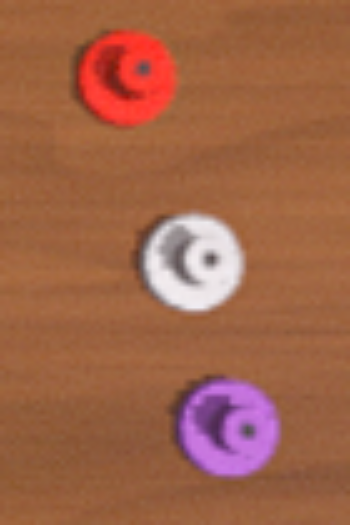

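The enlarged crop confirms the silver one in the middle, at (0.501, -0.290), as the blank. The lane fit gives 136×321 mm with its axis at 103.8°. Now I'll plan the approach and estimate the carriage offset from the pictures.

```bash
cat >> h.py <<'E'
LY=np.deg2rad(103.79);LX=np.array([np.cos(LY),np.sin(LY)]);LYv=np.array([-LX[1],LX[0]]);L0=np.array([.4850,.0678])
def lane2w(x,y=0): return L0+x*LX+y*LYv
def w2lane(p): d=np.asarray(p)[:2]-L0; return d@LX,d@LYv
def rows(s,target,yawt=None,n=10):
    """uniform rows, tool-frame, from state s to world target"""
    R=np.array(s['tool_rot']);a=np.arctan2(R[1,0],R[0,0]);d=np.asarray(target)-s['position']
    dy=0 if yawt is None else (yawt-a+np.pi)%(2*np.pi)-np.pi
    out=[]
    for i in range(n):
        b=a+dy*i/n;x=np.array([np.cos(b),np.sin(b)]);y=np.array([x[1],-x[0]])
        out.append((round(d[:2]@x/n,4),round(d[:2]@y/n,4),round(-d[2]/n,4),round(-dy/n,4)))
    return out
E
python3 - <<'E'
from h import *; import pickle
from rig import get_state
s=get_state();print(*rows(s,(0.42,0.17,0.25),LY),sep='\n')
s2=dict(tool_rot=np.array([[LX[0],LX[1],0],[LX[1],-LX[0],0],[0,0,-1]]),position=np.array((0.42,0.17,0.25)))
print(rows(s2,(.501,-.290,.20),LY)[0])
print('mouth',lane2w(-.112),'slot',lane2w(-.065),'end',lane2w(.145))
for n in('top','side'):
    f=pickle.load(open(n+'0.pkl','rb'))
    K=[]
    H=np.float32([[lane2w(x,y)[0],lane2w(x,y)[1]] for x,y in((-.16,.075),(-.16,-.075),(.18,-.075),(.18,.075))])
    src=np.float32([proj(f,(*p,.030)) for p in H]);S=2.2
    dst=np.float32([[0,0],[0,150*S],[340*S,150*S],[340*S,0]])
    im=cv2.warpPerspective(f['img'][:,:,::-1],cv2.getPerspectiveTransform(src,dst),(int(340*S),int(150*S)),flags=cv2.INTER_CUBIC)
    for x in range(-150,180,25): 
        u=int((x+160)*S);cv2.line(im,(u,0),(u,8 if x else 330),(0,0,255),1);cv2.putText(im,str(x),(u,20),0,.35,(0,255,255),1)
    cv2.imwrite(f'pics/rect_{n}.png',im)
E
```

```text
(np.float64(-0.0292), np.float64(0.0373), np.float64(-0.0031), np.float64(-0.0461))
(np.float64(-0.0309), np.float64(0.0359), np.float64(-0.0031), np.float64(-0.0461))
(np.float64(-0.0325), np.float64(0.0344), np.float64(-0.0031), np.float64(-0.0461))
(np.float64(-0.0341), np.float64(0.0329), np.float64(-0.0031), np.float64(-0.0461))
(np.float64(-0.0356), np.float64(0.0313), np.float64(-0.0031), np.float64(-0.0461))
(np.float64(-0.037), np.float64(0.0296), np.float64(-0.0031), np.float64(-0.0461))
(np.float64(-0.0383), np.float64(0.0279), np.float64(-0.0031), np.float64(-0.0461))
(np.float64(-0.0395), np.float64(0.0261), np.float64(-0.0031), np.float64(-0.0461))
(np.float64(-0.0407), np.float64(0.0242), np.float64(-0.0031), np.float64(-0.0461))
(np.float64(-0.0418), np.float64(0.0223), np.float64(-0.0031), np.float64(-0.0461))
(np.float64(-0.0466), np.float64(-0.0031), np.float64(0.005), np.float64(-0.0))
mouth [ 0.51169676 -0.0409717 ] slot [0.50049366 0.00467357] end [0.45043723 0.20862051]
```

View pics/rect_top.png

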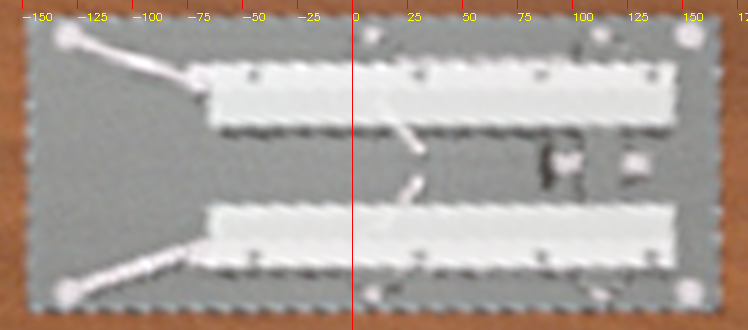

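View pics/rect_side.png

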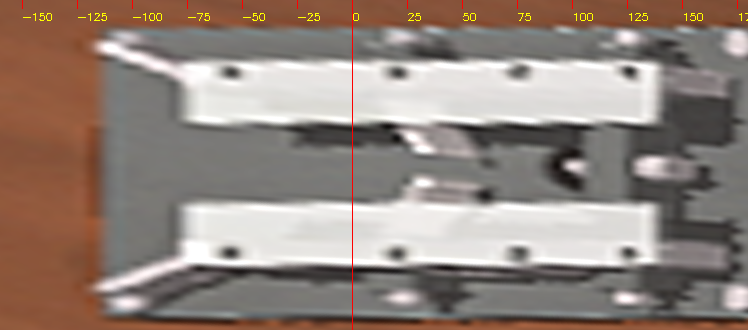

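The rectified top view (2.2 px/mm, x=0 at column 352) puts the flap tips at about x=+30 and the hinges at about +8. The dark stop face is at about +86, so the blank's centre should meet the stop near x=58. I'll confirm that by feel. Moving to above the blank.

Emit:
apply_moves([
  {"tx":-0.0292,"ty":0.0373,"tz":-0.0031,"yaw":-0.0461,"hand":0.07},
  {"tx":-0.0309,"ty":0.0359,"tz":-0.0031,"yaw":-0.0461,"hand":0.07},
  {"tx":-0.0325,"ty":0.0344,"tz":-0.0031,"yaw":-0.0461,"hand":0.07},
  {"tx":-0.0341,"ty":0.0329,"tz":-0.0031,"yaw":-0.0461,"hand":0.07},
  {"tx":-0.0356,"ty":0.0313,"tz":-0.0031,"yaw":-0.0461,"hand":0.07},
  {"tx":-0.037,"ty":0.0296,"tz":-0.0031,"yaw":-0.0461,"hand":0.07},
  {"tx":-0.0383,"ty":0.0279,"tz":-0.0031,"yaw":-0.0461,"hand":0.07},
  {"tx":-0.0395,"ty":0.0261,"tz":-0.0031,"yaw":-0.0461,"hand":0.07},
  {"tx":-0.0407,"ty":0.0242,"tz":-0.0031,"yaw":-0.0461,"hand":0.07},
  {"tx":-0.0418,"ty":0.0223,"tz":-0.0031,"yaw":-0.0461,"hand":0.07},
])

```text
time_s: 1.6
position: [0.4211, 0.168, 0.2501]
tool_rot: [[-0.24, 0.971, 0.001], [0.971, 0.24, 0.0], [0.0, 0.001, -1.0]]
wrist_force: [0.2, 0.8, 0.6]
finger_gap: 0.0701
```

Emit:
apply_moves([
  {"tx":-0.0466,"ty":-0.0031,"tz":0.005,"hand":0.07},
  {"tx":-0.0466,"ty":-0.0031,"tz":0.005,"hand":0.07},
  {"tx":-0.0466,"ty":-0.0031,"tz":0.005,"hand":0.07},
  {"tx":-0.0466,"ty":-0.0031,"tz":0.005,"hand":0.07},
  {"tx":-0.0466,"ty":-0.0031,"tz":0.005,"hand":0.07},
  {"tx":-0.0466,"ty":-0.0031,"tz":0.005,"hand":0.07},
  {"tx":-0.0466,"ty":-0.0031,"tz":0.005,"hand":0.07},
  {"tx":-0.0466,"ty":-0.0031,"tz":0.005,"hand":0.07},
  {"tx":-0.0466,"ty":-0.0031,"tz":0.005,"hand":0.07},
  {"tx":-0.0466,"ty":-0.0031,"tz":0.005,"hand":0.07},
])

```text
invalid input at $.deltas[0]: expected keys tx, ty, tz, yaw, hand
```

```bash
cat >> h.py <<'E'
def wcam(f,s):
    M=np.array(f['mount']);Rt=np.array(s['tool_rot']);Rc=Rt@M[:3,:3];c=Rt@M[:3,3]+s['position']
    f['R']=Rc.T;f['t']=-Rc.T@c;return f
E
python3 - <<'E'
from h import *; from rig import *; import pickle
s=get_state();print(s['time_s'],s['position'],s['wrist_force'],s['finger_gap'],np.round(s['tool_rot'],3).tolist(),np.round(s['joint_positions'],2))
f=wcam(grab_frame('wrist'),s);pickle.dump((f,s),open('w1.pkl','wb'));cv2.imwrite('pics/w1.png',f['img'][:,:,::-1])
print([(np.round(b['box']).tolist(),round(b['confidence'],2)) for b in boxes_of(f,'blank')])
print('expected px flange,hub',proj(f,(.501,-.290,.02)),proj(f,(.501,-.290,.06)))
W=cloud(f).reshape(-1,3);near=np.hypot(W[:,0]-.501,W[:,1]+.29)<.045
w=W[near];h=w[(w[:,2]>.05)&(w[:,2]<.068)];fl=w[(w[:,2]>.015)&(w[:,2]<.026)]
for n,p in(('hub',h),('fl',fl)):
    print(n,len(p),(np.percentile(p,1,0)+np.percentile(p,99,0))/2,np.ptp(p,0),cv2.minEnclosingCircle((p[:,:2]*1000).astype(np.float32)))
E
```

```text
1.6 [0.42111984 0.16804657 0.25005823] [0.22475034 0.84931389 0.61427276] 0.07013676890453226 [[-0.24, 0.971, 0.001], [0.971, 0.24, 0.0], [0.0, 0.001, -1.0]] [ 0.28  0.14  1.85  0.    1.15 -1.54]
[]
expected px flange,hub [-147.27660877  139.70133478] [-190.85363014  143.15031496]Traceback (most recent call last):
  File "<stdin>", line 9, in <module>
    return _quantile_unchecked(
        a, q, axis, out, overwrite_input, method, keepdims, weights)
    return _ureduce(a,
                    func=_quantile_ureduce_func,
    ...<5 lines>...
                    overwrite_input=overwrite_input,
                    method=method)
    r = func(a, **kwargs)
    result = _quantile(arr,
                       quantiles=q,
    ...<2 lines>...
                       out=out,
                       weights=wgt)
    slices_having_nans = np.isnan(arr[-1, ...])
                                  ~~~^^^^^^^^^
IndexError: index -1 is out of bounds for axis 0 with size 0
```

View pics/w1.png

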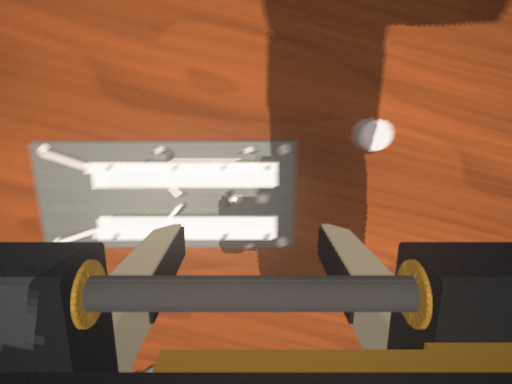

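All five keys are required in each row, so the second call was refused. This frame shows the lane well aligned with the tool (base from column 35 to 297) and the bushing at (373,134). The blank isn't in view yet, so I'll carry on.

Emit:
apply_moves([
  {"tx":-0.0466,"ty":-0.0031,"tz":0.005,"yaw":0,"hand":0.07},
  {"tx":-0.0466,"ty":-0.0031,"tz":0.005,"yaw":0,"hand":0.07},
  {"tx":-0.0466,"ty":-0.0031,"tz":0.005,"yaw":0,"hand":0.07},
  {"tx":-0.0466,"ty":-0.0031,"tz":0.005,"yaw":0,"hand":0.07},
  {"tx":-0.0466,"ty":-0.0031,"tz":0.005,"yaw":0,"hand":0.07},
  {"tx":-0.0466,"ty":-0.0031,"tz":0.005,"yaw":0,"hand":0.07},
  {"tx":-0.0466,"ty":-0.0031,"tz":0.005,"yaw":0,"hand":0.07},
  {"tx":-0.0466,"ty":-0.0031,"tz":0.005,"yaw":0,"hand":0.07},
  {"tx":-0.0466,"ty":-0.0031,"tz":0.005,"yaw":0,"hand":0.07},
  {"tx":-0.0466,"ty":-0.0031,"tz":0.005,"yaw":0,"hand":0.07},
])

```text
time_s: 2.7
position: [0.5011, -0.2915, 0.1994]
tool_rot: [[-0.238, 0.971, 0.0], [0.971, 0.238, 0.0], [0.0, 0.0, -1.0]]
wrist_force: [0.6, 0.2, 0.6]
finger_gap: 0.07
```

```bash
python3 - <<'E'
from h import *; from rig import *; import pickle
s=get_state();print(s['time_s'],s['position'],s['wrist_force'],s['finger_gap'],np.round(s['tool_rot'],3).tolist(),np.round(s['joint_positions'],2))
f=wcam(grab_frame('wrist'),s);pickle.dump((f,s),open('w1.pkl','wb'));cv2.imwrite('pics/w2.png',f['img'][:,:,::-1])
print([(np.round(b['box']).tolist(),round(b['confidence'],2)) for b in boxes_of(f,'blank')])
print('expected px flange,hub',proj(f,(.501,-.290,.02)),proj(f,(.501,-.290,.06)))
W=cloud(f).reshape(-1,3);near=np.hypot(W[:,0]-.501,W[:,1]+.29)<.045
w=W[near];h=w[(w[:,2]>.05)&(w[:,2]<.068)];fl=w[(w[:,2]>.015)&(w[:,2]<.026)]
for n,p in(('hub',h),('fl',fl)):
    if len(p): print(n,len(p),(np.percentile(p,1,0)+np.percentile(p,99,0))/2,np.ptp(p,0),cv2.minEnclosingCircle((p[:,:2]*1000).astype(np.float32)))
E
```

```text
2.7 [ 0.50112147 -0.29154681  0.19943207] [0.55462147 0.17618375 0.59355873] 0.06997563541178373 [[-0.238, 0.971, 0.0], [0.971, 0.238, 0.0], [0.0, 0.0, -1.0]] [-0.61  0.42  1.59  0.    1.12 -2.42]
[([256.0, 72.0, 55.0, 60.0], 0.86), ([251.0, 174.0, 57.0, 50.0], 0.71), ([257.0, 261.0, 51.0, 32.0], 0.56)]
expected px flange,hub [252.35115809 175.49797591] [252.52797352 183.80878169]
hub 730 [ 0.4993877  -0.29332301  0.05723986] [0.0272481  0.02739748 0.01236855] ((499.66839599609375, -293.2549743652344), 13.97118854522705)
fl 1365 [ 0.49959936 -0.29344148  0.02049456] [0.05490963 0.0551179  0.00946708] ((499.88226318359375, -293.3041687011719), 27.904464721679688)
```

View pics/w2.png

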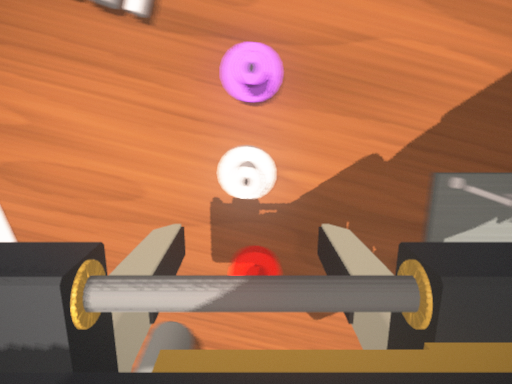

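The wrist view shows the white steel blank at (246,173), between purple at (252,72) and red at (256,262). The wrist estimate is (0.4996, -0.2934) and the top camera's is (0.501, -0.290), so they agree within calibration. The TCP is already over their mean, so I'll descend and grip.

Emit:
apply_moves([
  {"tx":0,"ty":-0.001,"tz":0.02,"yaw":0,"hand":0.07},
  {"tx":0,"ty":0,"tz":0.025,"yaw":0,"hand":0.07},
  {"tx":0,"ty":0,"tz":0.025,"yaw":0,"hand":0.07},
  {"tx":0,"ty":0,"tz":0.025,"yaw":0,"hand":0.07},
  {"tx":0,"ty":0,"tz":0.025,"yaw":0,"hand":0.07},
  {"tx":0,"ty":0,"tz":0.02,"yaw":0,"hand":0.07},
  {"tx":0,"ty":0,"tz":0.015,"yaw":0,"hand":0.07},
  {"tx":0,"ty":0,"tz":0.007,"yaw":0,"hand":0.07},
  {"tx":0,"ty":0,"tz":0.003,"yaw":0,"hand":0.07},
  {"tx":0,"ty":0,"tz":0,"yaw":0,"hand":0.07},
])

```text
time_s: 3.8
position: [0.5002, -0.2904, 0.035]
tool_rot: [[-0.238, 0.971, 0.0], [0.971, 0.238, -0.0], [-0.0, 0.0, -1.0]]
wrist_force: [0.1, 0.1, 0.2]
finger_gap: 0.07
```

Emit:
apply_moves([
  {"tx":0,"ty":0,"tz":0,"yaw":0,"hand":0.04},
  {"tx":0,"ty":0,"tz":0,"yaw":0,"hand":0.02},
  {"tx":0,"ty":0,"tz":0,"yaw":0,"hand":0.02},
  {"tx":0,"ty":0,"tz":0,"yaw":0,"hand":0.02},
  {"tx":0,"ty":0,"tz":0,"yaw":0,"hand":0.02},
  {"tx":0,"ty":0,"tz":0,"yaw":0,"hand":0.02},
  {"tx":0,"ty":0,"tz":0,"yaw":0,"hand":0.02},
  {"tx":0,"ty":0,"tz":0,"yaw":0,"hand":0.02},
  {"tx":0,"ty":0,"tz":0,"yaw":0,"hand":0.02},
  {"tx":0,"ty":0,"tz":0,"yaw":0,"hand":0.02},
], force=35)

```text
time_s: 4.8
position: [0.5004, -0.2911, 0.035]
tool_rot: [[-0.238, 0.971, 0.001], [0.971, 0.238, -0.001], [-0.002, 0.001, -1.0]]
wrist_force: [1.5, -5.5, 2.7]
finger_gap: 0.0266
```

Emit:
apply_moves([
  {"tx":0,"ty":0,"tz":-0.003,"yaw":0,"hand":0.02},
  {"tx":0,"ty":0,"tz":-0.007,"yaw":0,"hand":0.02},
  {"tx":0,"ty":0,"tz":-0.01,"yaw":0,"hand":0.02},
  {"tx":0,"ty":0,"tz":-0.01,"yaw":0,"hand":0.02},
  {"tx":0,"ty":0,"tz":-0.01,"yaw":0,"hand":0.02},
  {"tx":0,"ty":0,"tz":-0.01,"yaw":0,"hand":0.02},
  {"tx":0,"ty":0,"tz":-0.01,"yaw":0,"hand":0.02},
  {"tx":0,"ty":0,"tz":-0.007,"yaw":0,"hand":0.02},
  {"tx":0,"ty":0,"tz":-0.003,"yaw":0,"hand":0.02},
  {"tx":0,"ty":0,"tz":0,"yaw":0,"hand":0.02},
])

```text
time_s: 5.8
position: [0.5, -0.2905, 0.105]
tool_rot: [[-0.238, 0.971, 0.0], [0.971, 0.238, -0.0], [-0.0, 0.0, -1.0]]
wrist_force: [0.1, -0.4, -5.8]
finger_gap: 0.0268
```

```bash
python3 - <<'E'
from h import *; from rig import *; import pickle
s=get_state();print(s['time_s'],s['position'],s['wrist_force'],s['finger_gap'])
f=wcam(grab_frame('wrist'),s);cv2.imwrite('pics/w3.png',f['img'][:,:,::-1])
W=cloud(f).reshape(-1,3);near=np.hypot(W[:,0]-.501,W[:,1]+.29)<.045
w=W[near];z0=s['position'][2]-.033
fl=w[(w[:,2]>z0+.014)&(w[:,2]<z0+.026)]
print('fl',len(fl),cv2.minEnclosingCircle((fl[:,:2]*1000).astype(np.float32)),np.median(fl[:,2]))
A=np.c_[fl[:,:2]-fl[:,:2].mean(0),np.ones(len(fl))];print('slope',np.linalg.lstsq(A,fl[:,2],rcond=None)[0])
p=(s['position'][:2]);print(rows(s,(*lane2w(-.112),.085),LY)[0])
E
```

```text
5.8 [ 0.50002418 -0.29048061  0.10499358] [ 0.14110286 -0.43219831 -5.76639758] 0.026750539866226747
fl 2869 ((495.8302001953125, -292.0303649902344), 27.244672775268555) 0.09064897379973662
slope [0.03807135 0.00300025 0.09075291]
(np.float64(0.024), np.float64(0.0071), np.float64(0.002), np.float64(-0.0))
```

View pics/w3.png

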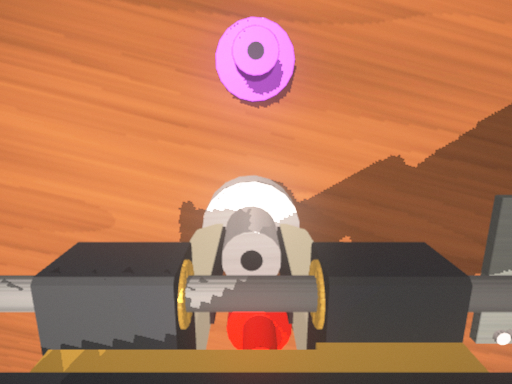

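The blank is gripped: the wrist force carries 5.8 N, the gap is 26.8 mm, and the view shows the hub between the fingers with its bore at (251,260). I'll check its lateral offset on the pads, then go to the mouth.

```bash
python3 - <<'E'
from h import *; from rig import *
s=get_state();f=wcam(grab_frame('wrist'),s)
g=f['img'].max(-1)[245:275,235:270];m=(g<70).astype(np.uint8);n,l,st,c=cv2.connectedComponentsWithStats(m);print(st[1:].tolist(),c[1:]+[235,245])
i=1+st[1:,4].argmax();uv=c[i]+[235,245]
p=ray_at(f,uv,s['position'][2]-.035+.060);R=np.array(s['tool_rot']);print('hole in tool',(p-s['position'])@R)
hh=f['z_map'][240:275,225:280];print(np.round(hh[::5,::9],3))
W=cloud(f)[175:215,205:300].reshape(-1,3);T=(W-s['position'])@R
k=(T[:,2]>.005)&(T[:,2]<.022);T=T[k];print('flange tool z',np.median(T[:,2]),'x ext',T[:,0].min(),T[:,0].max(),'y ext',T[:,1].min(),T[:,1].max())
E
```

```text
[] []Traceback (most recent call last):
  File "<stdin>", line 4, in <module>
ValueError: attempt to get argmax of an empty sequence
```

```bash
python3 - <<'E'
from h import *; from rig import *
s=get_state();f=wcam(grab_frame('wrist'),s)
g=f['img'].max(-1)[245:275,235:270];m=(g<g.min()+35).astype(np.uint8);n,l,st,c=cv2.connectedComponentsWithStats(m);print(g.min(),st[1:].tolist(),c[1:]+[235,245])
i=1+st[1:,4].argmax();uv=c[i]+[235,245]
R=np.array(s['tool_rot'])
p=ray_at(f,uv,s['position'][2]-.035+.060);print('hole in tool',(p-s['position'])@R)
W=cloud(f)[175:215,205:300].reshape(-1,3);T=(W-s['position'])@R
k=(T[:,2]>.005)&(T[:,2]<.022);T=T[k];print('flange tool z',np.median(T[:,2]),'x ext',T[:,0].min(),T[:,0].max(),'y ext',T[:,1].min(),T[:,1].max())
E
```

```text
78 [[6, 6, 21, 19, 322]] [[251.14285714 260.1242236 ]]
hole in tool [ 0.00014382 -0.00067678 -0.02499967]
flange tool z 0.014394479222119451 x ext -0.026702878122418963 0.025339606629469498 y ext -0.028898555966812567 -0.009842156505072003
```

Offset on the pads is under 1 mm. Moving to the mouth.

Emit:
apply_moves([
  {"tx":0.015,"ty":0.0061,"tz":0.002,"yaw":0,"hand":0.02},
  {"tx":0.025,"ty":0.0071,"tz":0.002,"yaw":0,"hand":0.02},
  {"tx":0.03,"ty":0.0071,"tz":0.002,"yaw":0,"hand":0.02},
  {"tx":0.03,"ty":0.0081,"tz":0.002,"yaw":0,"hand":0.02},
  {"tx":0.03,"ty":0.0081,"tz":0.002,"yaw":0,"hand":0.02},
  {"tx":0.03,"ty":0.0081,"tz":0.002,"yaw":0,"hand":0.02},
  {"tx":0.03,"ty":0.0081,"tz":0.002,"yaw":0,"hand":0.02},
  {"tx":0.025,"ty":0.0071,"tz":0.002,"yaw":0,"hand":0.02},
  {"tx":0.015,"ty":0.0061,"tz":0.002,"yaw":0,"hand":0.02},
  {"tx":0.01,"ty":0.0055,"tz":0.002,"yaw":0,"hand":0.02},
])

```text
time_s: 6.95
position: [0.5118, -0.0385, 0.0843]
tool_rot: [[-0.239, 0.971, -0.001], [0.971, 0.239, 0.0], [0.0, -0.001, -1.0]]
wrist_force: [-0.2, -0.4, -5.1]
finger_gap: 0.0267
```

```bash
python3 - <<'E'
from h import *; from rig import *
s=get_state();print(s['time_s'],s['position'],s['wrist_force'],w2lane(s['position']))
f=wcam(grab_frame('wrist'),s);cv2.imwrite('pics/w4.png',f['img'][:,:,::-1])
W=cloud(f);R=np.array(s['tool_rot'])
# lane mask via low saturation at heights 2..20mm: estimate centre line of base edges
img=f['img'].astype(int)
t=grab_frame('top');cv2.imwrite('pics/t4.png',cv2.resize(t['img'][165:265,170:330,::-1],None,fx=4.5,fy=4.5,interpolation=cv2.INTER_CUBIC))
for n,x,y in(('strip L near',-.065,.018),('strip R near',-.065,-.018),('strip L far',.145,.018),('strip R far',.145,-.018)):
    print(n,proj(f,(*lane2w(x,y),.037)))
E
```

```text
6.95 [ 0.51184045 -0.03848903  0.08432192] [-0.20102676 -0.43849042 -5.10547768] (np.float64(-0.10962314151830094), np.float64(-0.0007313248460148548))
strip L near [319.50682556 186.08814176]
strip R near [316.8445803  238.02938499]
strip L far [642.39701908 186.27063277]
strip R far [627.37231673 238.17897247]
```

View pics/w4.png

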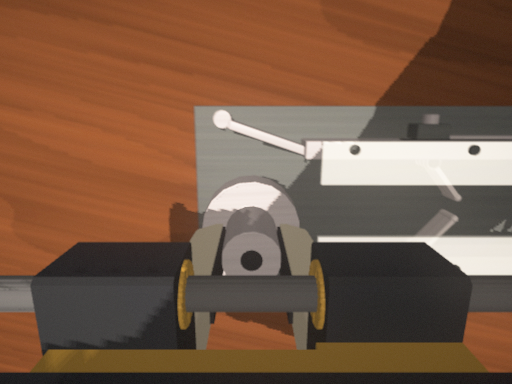

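View pics/t4.png

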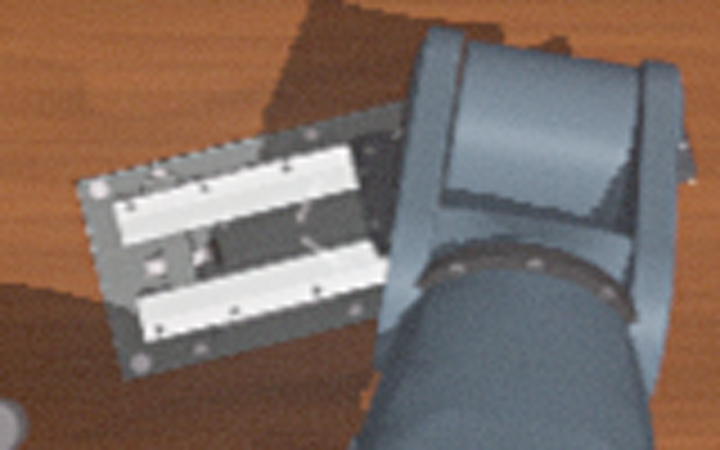

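The strips' inner edges are at rows 185 and 237, starting at column 321. My lane pose predicted 186, 238 and 319, so the blank is on the centre line. Lowering.

Emit:
apply_moves([
  {"tx":0,"ty":0,"tz":0.004,"yaw":0,"hand":0.02},
  {"tx":0,"ty":0,"tz":0.008,"yaw":0,"hand":0.02},
  {"tx":0,"ty":0,"tz":0.008,"yaw":0,"hand":0.02},
  {"tx":0,"ty":0,"tz":0.008,"yaw":0,"hand":0.02},
  {"tx":0,"ty":0,"tz":0.006,"yaw":0,"hand":0.02},
  {"tx":0,"ty":0,"tz":0.003,"yaw":0,"hand":0.02},
  {"tx":0,"ty":0,"tz":0.001,"yaw":0,"hand":0.02},
  {"tx":0,"ty":0,"tz":0.0005,"yaw":0,"hand":0.02},
  {"tx":0,"ty":0,"tz":0,"yaw":0,"hand":0.02},
  {"tx":0,"ty":0,"tz":0,"yaw":0,"hand":0.02},
])

```text
time_s: 8.05
position: [0.5123, -0.0403, 0.0464]
tool_rot: [[-0.238, 0.971, 0.001], [0.971, 0.238, -0.0], [-0.0, 0.0, -1.0]]
wrist_force: [-0.4, 0.5, -5.6]
finger_gap: 0.0267
```

Emit:
apply_moves([
  {"tx":0,"ty":0,"tz":0.0003,"yaw":0,"hand":0.02},
  {"tx":0,"ty":0,"tz":0.0003,"yaw":0,"hand":0.02},
  {"tx":0,"ty":0,"tz":0.0003,"yaw":0,"hand":0.02},
  {"tx":0,"ty":0,"tz":0.0002,"yaw":0,"hand":0.02},
  {"tx":0,"ty":0,"tz":0,"yaw":0,"hand":0.02},
  {"tx":0,"ty":0,"tz":0,"yaw":0,"hand":0.02},
  {"tx":0,"ty":0,"tz":0,"yaw":0,"hand":0.02},
  {"tx":0,"ty":0,"tz":0,"yaw":0,"hand":0.02},
  {"tx":0,"ty":0,"tz":0,"yaw":0,"hand":0.02},
  {"tx":0,"ty":0,"tz":0,"yaw":0,"hand":0.02},
])

```text
time_s: 9.05
position: [0.5122, -0.0403, 0.045]
tool_rot: [[-0.238, 0.971, -0.0], [0.971, 0.238, -0.0], [-0.0, -0.0, -1.0]]
wrist_force: [-0.0, -0.3, -4.0]
finger_gap: 0.0267
```

The wrist load drops to 4.0 N, so the blank is just touching the floor. Feeding in slowly.

Emit:
apply_moves([
  {"tx":0.002,"ty":0,"tz":0,"yaw":0,"hand":0.02},
  {"tx":0.004,"ty":0,"tz":0,"yaw":0,"hand":0.02},
  {"tx":0.005,"ty":0,"tz":0,"yaw":0,"hand":0.02},
  {"tx":0.005,"ty":0,"tz":0,"yaw":0,"hand":0.02},
  {"tx":0.005,"ty":0,"tz":0,"yaw":0,"hand":0.02},
  {"tx":0.005,"ty":0,"tz":0,"yaw":0,"hand":0.02},
  {"tx":0.005,"ty":0,"tz":0,"yaw":0,"hand":0.02},
  {"tx":0.004,"ty":0,"tz":0,"yaw":0,"hand":0.02},
  {"tx":0.003,"ty":0,"tz":0,"yaw":0,"hand":0.02},
  {"tx":0.002,"ty":0,"tz":0,"yaw":0,"hand":0.02},
])

```text
time_s: 10.05
position: [0.5026, -0.0012, 0.0451]
tool_rot: [[-0.238, 0.971, 0.0], [0.971, 0.238, -0.0], [-0.0, 0.0, -1.0]]
wrist_force: [-0.0, -0.2, -6.5]
finger_gap: 0.0267
```

```bash
python3 - <<'E'
from h import *; from rig import *
s=get_state();F=np.array(s['wrist_force']);print(s['time_s'],s['position'],'lane',np.round(w2lane(s['position']),4),'F lane',F[:2]@LX,F[:2]@LYv,F[2],s['finger_gap'])
f=wcam(grab_frame('wrist'),s);cv2.imwrite('pics/w5.png',f['img'][:,:,::-1])
E
```

```text
10.05 [ 0.50261272 -0.00119807  0.04505254] lane [-0.0712 -0.0007] F lane -0.13752143551691234 0.07498254543959246 -6.464016448120167 0.02671213367063874
```

View pics/w5.png

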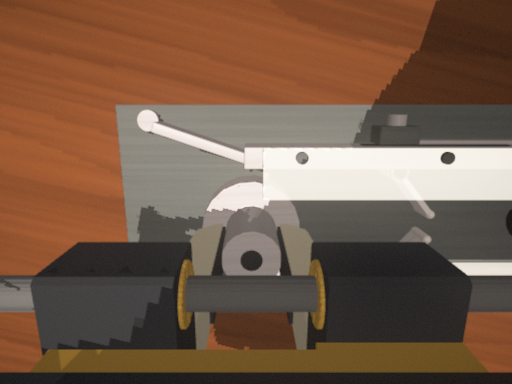

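The flange's leading edge has slid under the strip at (265,190), and the hub is in line with the slot. Force along the lane is about 0. On to x ≈ -31.

Emit:
apply_moves([
  {"tx":0.002,"ty":0,"tz":0,"yaw":0,"hand":0.02},
  {"tx":0.004,"ty":0,"tz":0,"yaw":0,"hand":0.02},
  {"tx":0.005,"ty":0,"tz":0,"yaw":0,"hand":0.02},
  {"tx":0.005,"ty":0,"tz":0,"yaw":0,"hand":0.02},
  {"tx":0.005,"ty":0,"tz":0,"yaw":0,"hand":0.02},
  {"tx":0.005,"ty":0,"tz":0,"yaw":0,"hand":0.02},
  {"tx":0.005,"ty":0,"tz":0,"yaw":0,"hand":0.02},
  {"tx":0.004,"ty":0,"tz":0,"yaw":0,"hand":0.02},
  {"tx":0.003,"ty":0,"tz":0,"yaw":0,"hand":0.02},
  {"tx":0.002,"ty":0,"tz":0,"yaw":0,"hand":0.02},
])

```text
time_s: 11.1
position: [0.4931, 0.0376, 0.045]
tool_rot: [[-0.238, 0.971, 0.0], [0.971, 0.238, -0.0], [-0.0, 0.0, -1.0]]
wrist_force: [-0.2, 0.1, -5.5]
finger_gap: 0.0266
```

Emit:
apply_moves([
  {"tx":0.002,"ty":0,"tz":0,"yaw":0,"hand":0.02},
  {"tx":0.002,"ty":0,"tz":0,"yaw":0,"hand":0.02},
  {"tx":0.002,"ty":0,"tz":0,"yaw":0,"hand":0.02},
  {"tx":0.002,"ty":0,"tz":0,"yaw":0,"hand":0.02},
  {"tx":0.002,"ty":0,"tz":0,"yaw":0,"hand":0.02},
  {"tx":0.002,"ty":0,"tz":0,"yaw":0,"hand":0.02},
  {"tx":0.002,"ty":0,"tz":0,"yaw":0,"hand":0.02},
  {"tx":0.002,"ty":0,"tz":0,"yaw":0,"hand":0.02},
  {"tx":0.002,"ty":0,"tz":0,"yaw":0,"hand":0.02},
  {"tx":0.002,"ty":0,"tz":0,"yaw":0,"hand":0.02},
])

```text
time_s: 12.1
position: [0.4883, 0.057, 0.045]
tool_rot: [[-0.238, 0.971, 0.0], [0.971, 0.238, -0.0], [-0.0, 0.0, -1.0]]
wrist_force: [0.4, 0.1, -4.8]
finger_gap: 0.0264
```

```bash
cat > st.py <<'E'
from h import *; from rig import *
s=get_state();F=np.array(s['wrist_force']);print(s['time_s'],s['position'],'lane',np.round(np.array(w2lane(s['position']))*1000,2),'F lane',np.round([F[:2]@LX,F[:2]@LYv,F[2]],2),s['finger_gap'],np.round(s['tool_rot'],3)[:,2])
E
python3 st.py
```

```text
12.1 [0.48834392 0.05697776 0.04504749] lane [-11.31  -0.67] F lane [-0.03 -0.36 -4.85] 0.026352456011800047 [ 0. -0. -1.]
```

Emit:
apply_moves([
  {"tx":0.0015,"ty":0,"tz":0,"yaw":0,"hand":0.02},
  {"tx":0.0015,"ty":0,"tz":0,"yaw":0,"hand":0.02},
  {"tx":0.0015,"ty":0,"tz":0,"yaw":0,"hand":0.02},
  {"tx":0.0015,"ty":0,"tz":0,"yaw":0,"hand":0.02},
  {"tx":0.0015,"ty":0,"tz":0,"yaw":0,"hand":0.02},
  {"tx":0.0015,"ty":0,"tz":0,"yaw":0,"hand":0.02},
  {"tx":0.0015,"ty":0,"tz":0,"yaw":0,"hand":0.02},
  {"tx":0.0015,"ty":0,"tz":0,"yaw":0,"hand":0.02},
  {"tx":0.0015,"ty":0,"tz":0,"yaw":0,"hand":0.02},
  {"tx":0.0015,"ty":0,"tz":0,"yaw":0,"hand":0.02},
])

```text
time_s: 13.1
position: [0.4851, 0.0709, 0.0451]
tool_rot: [[-0.238, 0.971, 0.001], [0.971, 0.238, -0.001], [-0.001, 0.0, -1.0]]
wrist_force: [1.9, -8.1, -4.0]
finger_gap: 0.027
```

Emit:
apply_moves([
  {"tx":0.0015,"ty":0,"tz":0,"yaw":0,"hand":0.02},
  {"tx":0.0015,"ty":0,"tz":0,"yaw":0,"hand":0.02},
  {"tx":0.0015,"ty":0,"tz":0,"yaw":0,"hand":0.02},
  {"tx":0.0015,"ty":0,"tz":0,"yaw":0,"hand":0.02},
  {"tx":0.0015,"ty":0,"tz":0,"yaw":0,"hand":0.02},
  {"tx":0.0015,"ty":0,"tz":0,"yaw":0,"hand":0.02},
  {"tx":0.0015,"ty":0,"tz":0,"yaw":0,"hand":0.02},
  {"tx":0.0015,"ty":0,"tz":0,"yaw":0,"hand":0.02},
  {"tx":0.0015,"ty":0,"tz":0,"yaw":0,"hand":0.02},
  {"tx":0.0015,"ty":0,"tz":0,"yaw":0,"hand":0.02},
])

```text
time_s: 14.1
position: [0.4814, 0.0852, 0.0452]
tool_rot: [[-0.238, 0.971, 0.0], [0.971, 0.238, -0.001], [-0.001, 0.0, -1.0]]
wrist_force: [0.5, -9.9, -3.1]
finger_gap: 0.0269
```

```bash
python3 st.py
```

```text
14.1 [0.48142728 0.08518272 0.04517263] lane [17.73 -0.67] F lane [-9.75  1.92 -3.1 ] 0.026926545250421464 [ 0.    -0.001 -1.   ]
```

Flap resistance is about 8–10 N at x ≈ 3–18. Arm compliance is roughly 10 N/mm, so small steps are safe.

Emit:
apply_moves([
  {"tx":0.0012,"ty":0,"tz":0,"yaw":0,"hand":0.02},
  {"tx":0.0012,"ty":0,"tz":0,"yaw":0,"hand":0.02},
  {"tx":0.0012,"ty":0,"tz":0,"yaw":0,"hand":0.02},
  {"tx":0.0012,"ty":0,"tz":0,"yaw":0,"hand":0.02},
  {"tx":0.0012,"ty":0,"tz":0,"yaw":0,"hand":0.02},
  {"tx":0.0012,"ty":0,"tz":0,"yaw":0,"hand":0.02},
  {"tx":0.0012,"ty":0,"tz":0,"yaw":0,"hand":0.02},
  {"tx":0.0012,"ty":0,"tz":0,"yaw":0,"hand":0.02},
  {"tx":0.0012,"ty":0,"tz":0,"yaw":0,"hand":0.02},
  {"tx":0.0012,"ty":0,"tz":0,"yaw":0,"hand":0.02},
])

```text
time_s: 15.1
position: [0.4785, 0.0971, 0.0451]
tool_rot: [[-0.238, 0.971, 0.0], [0.971, 0.238, -0.001], [-0.001, -0.0, -1.0]]
wrist_force: [0.7, -5.9, -4.0]
finger_gap: 0.0267
```

```bash
python3 st.py; python3 - <<'E'
from h import *; from rig import *
s=get_state();f=wcam(grab_frame('wrist'),s);cv2.imwrite('pics/w6.png',f['img'][:,:,::-1])
E
```

```text
15.1 [0.47846783 0.09713998 0.04512176] lane [30.05 -0.65] F lane [-5.91  0.72 -4.  ] 0.02673477858166862 [ 0.    -0.001 -1.   ]
```

View pics/w6.png

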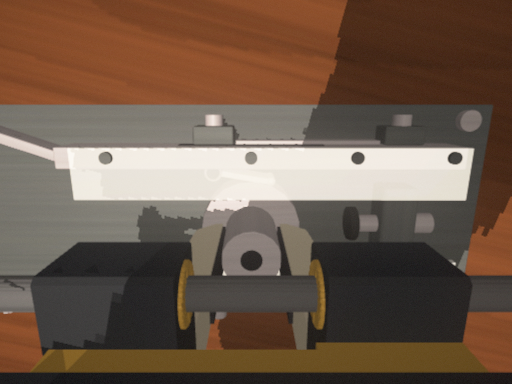

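The left flap now shows through the strip lying almost along the rail, at (245,178). The plunger's black face is at column 345, about 24 mm ahead of the flange's edge at column 300. I expect contact at x ≈ 54–58.

Emit:
apply_moves([
  {"tx":0.0015,"ty":0,"tz":0,"yaw":0,"hand":0.02},
  {"tx":0.0015,"ty":0,"tz":0,"yaw":0,"hand":0.02},
  {"tx":0.0015,"ty":0,"tz":0,"yaw":0,"hand":0.02},
  {"tx":0.0015,"ty":0,"tz":0,"yaw":0,"hand":0.02},
  {"tx":0.0015,"ty":0,"tz":0,"yaw":0,"hand":0.02},
  {"tx":0.0015,"ty":0,"tz":0,"yaw":0,"hand":0.02},
  {"tx":0.0015,"ty":0,"tz":0,"yaw":0,"hand":0.02},
  {"tx":0.0015,"ty":0,"tz":0,"yaw":0,"hand":0.02},
  {"tx":0.0015,"ty":0,"tz":0,"yaw":0,"hand":0.02},
  {"tx":0.0015,"ty":0,"tz":0,"yaw":0,"hand":0.02},
])

```text
time_s: 16.15
position: [0.4748, 0.1123, 0.0451]
tool_rot: [[-0.238, 0.971, -0.0], [0.971, 0.238, 0.0], [0.0, -0.0, -1.0]]
wrist_force: [0.4, -3.5, -4.3]
finger_gap: 0.0266
```

```bash
python3 st.py
```

```text
16.15 [0.47476759 0.11233771 0.04505247] lane [45.69 -0.68] F lane [-3.48  0.45 -4.32] 0.026565517675376054 [-0.  0. -1.]
```

Emit:
apply_moves([
  {"tx":0.0005,"ty":0,"tz":0,"yaw":0,"hand":0.02},
  {"tx":0.0005,"ty":0,"tz":0,"yaw":0,"hand":0.02},
  {"tx":0.0005,"ty":0,"tz":0,"yaw":0,"hand":0.02},
  {"tx":0.0005,"ty":0,"tz":0,"yaw":0,"hand":0.02},
  {"tx":0.0005,"ty":0,"tz":0,"yaw":0,"hand":0.02},
  {"tx":0.0005,"ty":0,"tz":0,"yaw":0,"hand":0.02},
  {"tx":0.0005,"ty":0,"tz":0,"yaw":0,"hand":0.02},
  {"tx":0.0005,"ty":0,"tz":0,"yaw":0,"hand":0.02},
  {"tx":0.0005,"ty":0,"tz":0,"yaw":0,"hand":0.02},
  {"tx":0.0005,"ty":0,"tz":0,"yaw":0,"hand":0.02},
])

```text
time_s: 17.15
position: [0.4736, 0.1171, 0.045]
tool_rot: [[-0.238, 0.971, -0.0], [0.971, 0.238, -0.0], [0.0, -0.0, -1.0]]
wrist_force: [0.7, -4.2, -3.1]
finger_gap: 0.0266
```

```bash
python3 st.py
```

```text
17.15 [0.47359549 0.11708768 0.04503442] lane [50.59 -0.67] F lane [-4.3   0.31 -3.15] 0.02658365485682457 [-0. -0. -1.]
```

Past the flaps the drag is a steady 3.5–4.3 N. Now short steps with a force check after each.

Emit:
apply_moves([
  {"tx":0.0003,"ty":0,"tz":0,"yaw":0,"hand":0.02},
  {"tx":0.0003,"ty":0,"tz":0,"yaw":0,"hand":0.02},
  {"tx":0.0003,"ty":0,"tz":0,"yaw":0,"hand":0.02},
  {"tx":0.0003,"ty":0,"tz":0,"yaw":0,"hand":0.02},
  {"tx":0.0003,"ty":0,"tz":0,"yaw":0,"hand":0.02},
  {"tx":0.0003,"ty":0,"tz":0,"yaw":0,"hand":0.02},
  {"tx":0.0003,"ty":0,"tz":0,"yaw":0,"hand":0.02},
  {"tx":0.0003,"ty":0,"tz":0,"yaw":0,"hand":0.02},
  {"tx":0.0003,"ty":0,"tz":0,"yaw":0,"hand":0.02},
  {"tx":0.0003,"ty":0,"tz":0,"yaw":0,"hand":0.02},
])

```text
time_s: 18.15
position: [0.4729, 0.12, 0.045]
tool_rot: [[-0.238, 0.971, -0.0], [0.971, 0.238, 0.0], [0.0, -0.0, -1.0]]
wrist_force: [-0.0, -2.2, -4.2]
finger_gap: 0.0265
```

```bash
python3 st.py
```

```text
18.15 [0.47287735 0.11999308 0.0450297 ] lane [53.58 -0.67] F lane [-2.14  0.57 -4.22] 0.02652705221343401 [-0.  0. -1.]
```

Emit:
apply_moves([
  {"tx":0.0003,"ty":0,"tz":0,"yaw":0,"hand":0.02},
  {"tx":0.0003,"ty":0,"tz":0,"yaw":0,"hand":0.02},
  {"tx":0.0003,"ty":0,"tz":0,"yaw":0,"hand":0.02},
  {"tx":0.0003,"ty":0,"tz":0,"yaw":0,"hand":0.02},
  {"tx":0.0003,"ty":0,"tz":0,"yaw":0,"hand":0.02},
  {"tx":0.0003,"ty":0,"tz":0,"yaw":0,"hand":0.02},
  {"tx":0.0003,"ty":0,"tz":0,"yaw":0,"hand":0.02},
  {"tx":0.0003,"ty":0,"tz":0,"yaw":0,"hand":0.02},
  {"tx":0.0003,"ty":0,"tz":0,"yaw":0,"hand":0.02},
  {"tx":0.0003,"ty":0,"tz":0,"yaw":0,"hand":0.02},
])

```text
time_s: 19.15
position: [0.4722, 0.1229, 0.045]
tool_rot: [[-0.238, 0.971, -0.0], [0.971, 0.238, 0.0], [0.0, -0.0, -1.0]]
wrist_force: [0.4, -1.3, -3.6]
finger_gap: 0.0268
```

```bash
python3 st.py
```

```text
19.15 [0.47216237 0.12290844 0.04501573] lane [56.58 -0.67] F lane [-1.35 -0.07 -3.6 ] 0.026799205267719187 [-0.  0. -1.]
```

Emit:
apply_moves([
  {"tx":0.0003,"ty":0,"tz":0,"yaw":0,"hand":0.02},
  {"tx":0.0003,"ty":0,"tz":0,"yaw":0,"hand":0.02},
  {"tx":0.0003,"ty":0,"tz":0,"yaw":0,"hand":0.02},
  {"tx":0.0003,"ty":0,"tz":0,"yaw":0,"hand":0.02},
  {"tx":0.0003,"ty":0,"tz":0,"yaw":0,"hand":0.02},
  {"tx":0.0003,"ty":0,"tz":0,"yaw":0,"hand":0.02},
  {"tx":0.0002,"ty":0,"tz":0,"yaw":0,"hand":0.02},
  {"tx":0,"ty":0,"tz":0,"yaw":0,"hand":0.02},
  {"tx":0,"ty":0,"tz":0,"yaw":0,"hand":0.02},
  {"tx":0,"ty":0,"tz":0,"yaw":0,"hand":0.02},
])

```text
time_s: 20.15
position: [0.4717, 0.1248, 0.045]
tool_rot: [[-0.238, 0.971, -0.0], [0.971, 0.238, 0.0], [0.0, -0.0, -1.0]]
wrist_force: [-0.9, -0.5, -4.6]
finger_gap: 0.0266
```

```bash
python3 st.py; python3 - <<'E'
from h import *; from rig import *
s=get_state();f=wcam(grab_frame('wrist'),s);cv2.imwrite('pics/w7.png',cv2.resize(f['img'][90:280,130:430,::-1],None,fx=2.6,fy=2.6))
E
```

```text
20.15 [0.47167916 0.12484704 0.04502198] lane [58.58 -0.66] F lane [-0.32  1.   -4.64] 0.026585130885500973 [-0.  0. -1.]
```

View pics/w7.png

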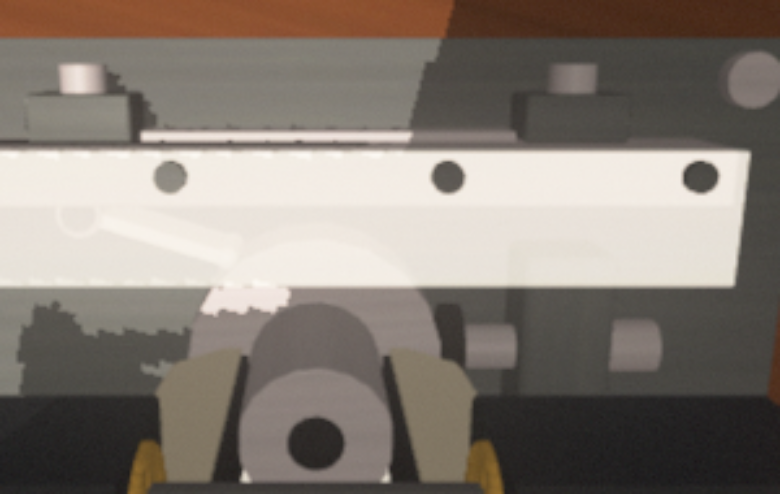

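The flap is now riding round the flange's trailing side at crop (240,250), and the black stop face at crop column 437 is just touching the flange. Pressing in by about 2 mm per call.

Emit:
apply_moves([
  {"tx":0.0003,"ty":0,"tz":0,"yaw":0,"hand":0.02},
  {"tx":0.0003,"ty":0,"tz":0,"yaw":0,"hand":0.02},
  {"tx":0.0003,"ty":0,"tz":0,"yaw":0,"hand":0.02},
  {"tx":0.0003,"ty":0,"tz":0,"yaw":0,"hand":0.02},
  {"tx":0.0003,"ty":0,"tz":0,"yaw":0,"hand":0.02},
  {"tx":0.0003,"ty":0,"tz":0,"yaw":0,"hand":0.02},
  {"tx":0.0002,"ty":0,"tz":0,"yaw":0,"hand":0.02},
  {"tx":0,"ty":0,"tz":0,"yaw":0,"hand":0.02},
  {"tx":0,"ty":0,"tz":0,"yaw":0,"hand":0.02},
  {"tx":0,"ty":0,"tz":0,"yaw":0,"hand":0.02},
])

```text
time_s: 21.2
position: [0.4713, 0.1267, 0.045]
tool_rot: [[-0.238, 0.971, 0.0], [0.971, 0.238, -0.0], [-0.0, 0.0, -1.0]]
wrist_force: [1.6, -3.0, -3.0]
finger_gap: 0.0263
```

```bash
python3 st.py
```

```text
21.2 [0.47127768 0.12672359 0.0450459 ] lane [60.5  -0.72] F lane [-3.29 -0.82 -3.04] 0.02633356885190804 [ 0. -0. -1.]
```

Emit:
apply_moves([
  {"tx":0.0003,"ty":0,"tz":0,"yaw":0,"hand":0.02},
  {"tx":0.0003,"ty":0,"tz":0,"yaw":0,"hand":0.02},
  {"tx":0.0003,"ty":0,"tz":0,"yaw":0,"hand":0.02},
  {"tx":0.0003,"ty":0,"tz":0,"yaw":0,"hand":0.02},
  {"tx":0.0003,"ty":0,"tz":0,"yaw":0,"hand":0.02},
  {"tx":0,"ty":0,"tz":0,"yaw":0,"hand":0.02},
  {"tx":0,"ty":0,"tz":0,"yaw":0,"hand":0.02},
  {"tx":0,"ty":0,"tz":0,"yaw":0,"hand":0.02},
  {"tx":0,"ty":0,"tz":0,"yaw":0,"hand":0.02},
  {"tx":0,"ty":0,"tz":0,"yaw":0,"hand":0.02},
])

```text
time_s: 22.2
position: [0.4708, 0.1281, 0.045]
tool_rot: [[-0.238, 0.971, -0.0], [0.971, 0.238, -0.0], [-0.0, -0.0, -1.0]]
wrist_force: [0.9, -4.4, -3.5]
finger_gap: 0.0266
```

```bash
python3 st.py
```

```text
22.2 [0.47083355 0.12811666 0.04504649] lane [61.95 -0.62] F lane [-4.52  0.22 -3.45] 0.026600055891201405 [-0. -0. -1.]
```

Emit:
apply_moves([
  {"tx":0.0003,"ty":0,"tz":0,"yaw":0,"hand":0.02},
  {"tx":0.0003,"ty":0,"tz":0,"yaw":0,"hand":0.02},
  {"tx":0.0003,"ty":0,"tz":0,"yaw":0,"hand":0.02},
  {"tx":0.0003,"ty":0,"tz":0,"yaw":0,"hand":0.02},
  {"tx":0.0003,"ty":0,"tz":0,"yaw":0,"hand":0.02},
  {"tx":0,"ty":0,"tz":0,"yaw":0,"hand":0.02},
  {"tx":0,"ty":0,"tz":0,"yaw":0,"hand":0.02},
  {"tx":0,"ty":0,"tz":0,"yaw":0,"hand":0.02},
  {"tx":0,"ty":0,"tz":0,"yaw":0,"hand":0.02},
  {"tx":0,"ty":0,"tz":0,"yaw":0,"hand":0.02},
])

```text
time_s: 23.2
position: [0.4706, 0.1294, 0.0451]
tool_rot: [[-0.238, 0.971, 0.0], [0.971, 0.238, -0.0], [-0.0, 0.0, -1.0]]
wrist_force: [1.1, -7.2, -3.2]
finger_gap: 0.027
```

```bash
python3 st.py
```

```text
23.2 [0.47064212 0.12939461 0.04509658] lane [63.24 -0.74] F lane [-7.22  0.62 -3.19] 0.026958737578357175 [ 0. -0. -1.]
```

Emit:
apply_moves([
  {"tx":0.0002,"ty":0,"tz":0,"yaw":0,"hand":0.02},
  {"tx":0.0002,"ty":0,"tz":0,"yaw":0,"hand":0.02},
  {"tx":0.0002,"ty":0,"tz":0,"yaw":0,"hand":0.02},
  {"tx":0.0002,"ty":0,"tz":0,"yaw":0,"hand":0.02},
  {"tx":0.0002,"ty":0,"tz":0,"yaw":0,"hand":0.02},
  {"tx":0,"ty":0,"tz":0,"yaw":0,"hand":0.02},
  {"tx":0,"ty":0,"tz":0,"yaw":0,"hand":0.02},
  {"tx":0,"ty":0,"tz":0,"yaw":0,"hand":0.02},
  {"tx":0,"ty":0,"tz":0,"yaw":0,"hand":0.02},
  {"tx":0,"ty":0,"tz":0,"yaw":0,"hand":0.02},
])

```text
time_s: 24.2
position: [0.4705, 0.1302, 0.0451]
tool_rot: [[-0.238, 0.971, 0.0], [0.971, 0.238, -0.001], [-0.001, 0.0, -1.0]]
wrist_force: [1.0, -9.2, -3.5]
finger_gap: 0.0268
```

```bash
cat > look.py <<'E'
from h import *; from rig import *; import sys
s=get_state();f=wcam(grab_frame('wrist'),s);cv2.imwrite(sys.argv[1],cv2.resize(f['img'][90:280,130:430,::-1],None,fx=2.6,fy=2.6))
E
python3 st.py; python3 look.py pics/w8.png
```

```text
24.2 [0.47045654 0.1301953  0.04510375] lane [64.06 -0.75] F lane [-9.18  1.25 -3.51] 0.026783083983465232 [ 0.    -0.001 -1.   ]
```

View pics/w8.png

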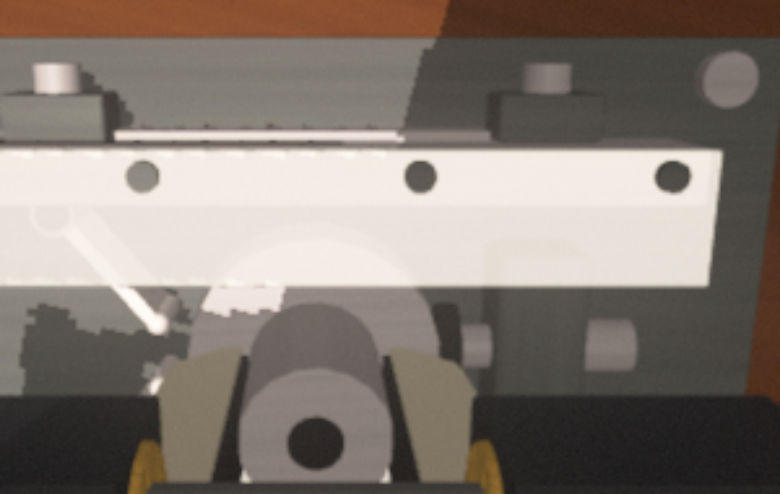

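Both flaps have snapped shut behind the flange, with tips at crop (160,322) and (155,385), symmetric about the slot. The push is 9.2 N at x = 64, so I'm releasing gently.

Emit:
apply_moves([
  {"tx":0,"ty":0,"tz":0,"yaw":0,"hand":0.03},
  {"tx":0,"ty":0,"tz":0,"yaw":0,"hand":0.033},
  {"tx":0,"ty":0,"tz":0,"yaw":0,"hand":0.036},
  {"tx":0,"ty":0,"tz":0,"yaw":0,"hand":0.039},
  {"tx":0,"ty":0,"tz":0,"yaw":0,"hand":0.042},
  {"tx":0,"ty":0,"tz":0,"yaw":0,"hand":0.046},
  {"tx":0,"ty":0,"tz":0,"yaw":0,"hand":0.05},
  {"tx":-0.002,"ty":0,"tz":0,"yaw":0,"hand":0.055},
  {"tx":-0.002,"ty":0,"tz":0,"yaw":0,"hand":0.06},
  {"tx":0,"ty":0,"tz":0,"yaw":0,"hand":0.06},
])

```text
time_s: 25.25
position: [0.4713, 0.1265, 0.045]
tool_rot: [[-0.238, 0.971, -0.0], [0.971, 0.238, -0.0], [-0.0, -0.0, -1.0]]
wrist_force: [-0.6, 0.4, -0.8]
finger_gap: 0.0597
```

```bash
python3 st.py; python3 look.py pics/w9.png
```

```text
25.25 [0.47131267 0.12647558 0.04502627] lane [60.25 -0.69] F lane [ 0.56  0.43 -0.79] 0.05970731733218647 [-0. -0. -1.]
```

View pics/w9.png

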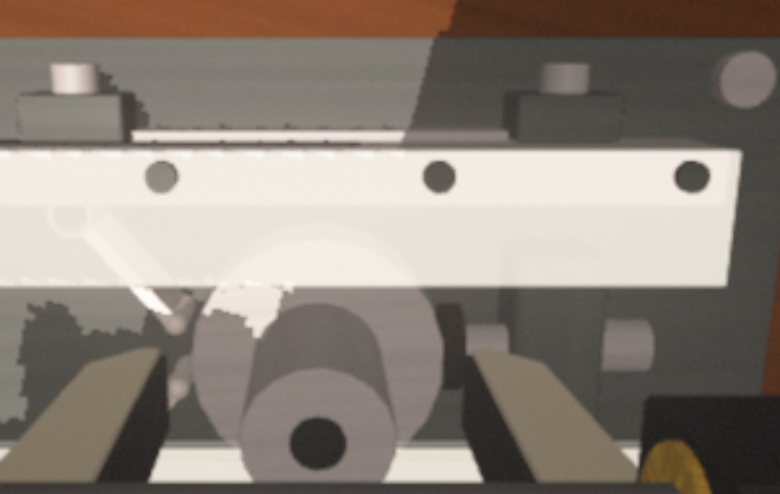

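The blank has sprung back against the flap tips and clear of the fingers, and no load is left. Lifting straight up, then off to the side for a final check.

Emit:
apply_moves([
  {"tx":0,"ty":0,"tz":-0.003,"yaw":0,"hand":0.06},
  {"tx":0,"ty":0,"tz":-0.008,"yaw":0,"hand":0.06},
  {"tx":0,"ty":0,"tz":-0.012,"yaw":0,"hand":0.06},
  {"tx":0,"ty":0,"tz":-0.015,"yaw":0,"hand":0.06},
  {"tx":0,"ty":0,"tz":-0.02,"yaw":0,"hand":0.06},
  {"tx":0,"ty":0,"tz":-0.02,"yaw":0,"hand":0.06},
  {"tx":0,"ty":0,"tz":-0.02,"yaw":0,"hand":0.06},
  {"tx":0,"ty":0,"tz":-0.02,"yaw":0,"hand":0.06},
  {"tx":0,"ty":0,"tz":-0.015,"yaw":0,"hand":0.06},
  {"tx":0,"ty":0,"tz":-0.005,"yaw":0,"hand":0.06},
])

```text
time_s: 26.3
position: [0.4719, 0.1269, 0.1854]
tool_rot: [[-0.238, 0.971, 0.003], [0.971, 0.238, 0.001], [-0.0, 0.003, -1.0]]
wrist_force: [0.2, 0.1, 0.4]
finger_gap: 0.0603
```

Emit:
apply_moves([
  {"tx":0.01,"ty":-0.005,"tz":0,"yaw":0,"hand":0.06},
  {"tx":0.02,"ty":-0.01,"tz":0,"yaw":0,"hand":0.06},
  {"tx":0.02,"ty":-0.01,"tz":0,"yaw":0,"hand":0.06},
  {"tx":0.025,"ty":-0.012,"tz":0,"yaw":0,"hand":0.06},
  {"tx":0.025,"ty":-0.012,"tz":0,"yaw":0,"hand":0.06},
  {"tx":0.025,"ty":-0.012,"tz":0,"yaw":0,"hand":0.06},
  {"tx":0.025,"ty":-0.012,"tz":0,"yaw":0,"hand":0.06},
  {"tx":0.025,"ty":-0.012,"tz":0,"yaw":0,"hand":0.06},
  {"tx":0.02,"ty":-0.01,"tz":0,"yaw":0,"hand":0.06},
  {"tx":0.01,"ty":-0.005,"tz":0,"yaw":0,"hand":0.06},
])

```text
time_s: 27.3
position: [0.3234, 0.303, 0.1824]
tool_rot: [[-0.239, 0.971, -0.001], [0.971, 0.239, -0.001], [-0.0, -0.001, -1.0]]
wrist_force: [0.2, -0.2, -0.2]
finger_gap: 0.0597
```

```bash
python3 - <<'E'
from h import *; from rig import *
import pickle
s=get_state();print(s['time_s'],s['position'],s['wrist_force'])
a=grab_frame('top');b=grab_frame('side')
for n,f in(('top',a),('side',b)):
    W=cloud(f);P=W.reshape(-1,3);d=P[:,:2]-L0;x=d@LX;y=d@LYv
    k=(np.abs(x-.06)<.04)&(np.abs(y)<.03)&(P[:,2]>.055)&(P[:,2]<.08)
    if k.any(): print(n,'hub lane x,y ext',x[k].min(),x[k].max(),y[k].min(),y[k].max(),'z',np.percentile(P[k,2],[50,95]),k.sum())
    o=pickle.load(open(n+'0.pkl','rb'))
    for q in('chuck_key','oil_bottle','bushing'):
        print(q,[(np.round(c['box']).tolist(),round(c['confidence'],2)) for c in boxes_of(f,q)][:2])
cv2.imwrite('pics/t9.png',cv2.resize(a['img'][165:270,140:330,::-1],None,fx=4,fy=4,interpolation=cv2.INTER_CUBIC))
cv2.imwrite('pics/s9.png',cv2.resize(b['img'][110:320,130:360,::-1],None,fx=2.8,fy=2.8,interpolation=cv2.INTER_CUBIC))
E
```

```text
27.3 [0.32344785 0.30295906 0.18239844] [ 0.18135819 -0.1506215  -0.18311601]
top hub lane x,y ext 0.04827242902060594 0.07442539178993614 -0.014451554308336216 0.012667078982246213 z [0.06978985 0.07402938] 77
chuck_key [([239.0, 120.0, 37.0, 33.0], 0.79)]
oil_bottle [([382.0, 127.0, 26.0, 20.0], 0.61)]
bushing []
side hub lane x,y ext 0.04618820905502518 0.07910826742523266 -0.014579930527105838 0.012402294142692177 z [0.06867712 0.0717573 ] 115
chuck_key [([168.0, 219.0, 46.0, 25.0], 0.88), ([284.0, 234.0, 16.0, 23.0], 0.62)]
oil_bottle [([228.0, 139.0, 16.0, 40.0], 0.86), ([284.0, 237.0, 65.0, 78.0], 0.29)]
bushing [([326.0, 293.0, 20.0, 21.0], 0.76)]
```

View pics/t9.png

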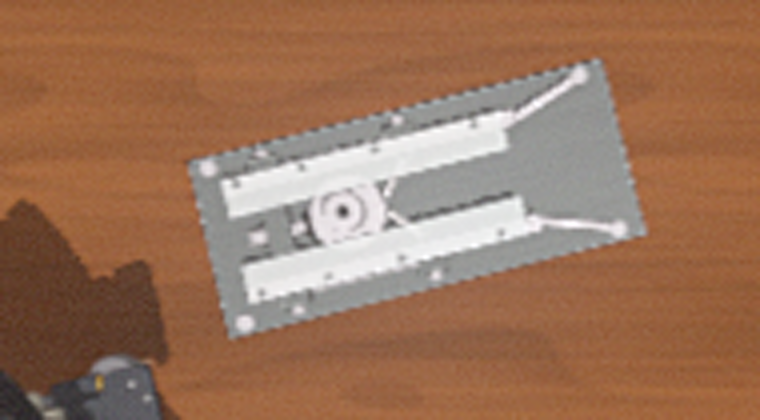

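View pics/s9.png

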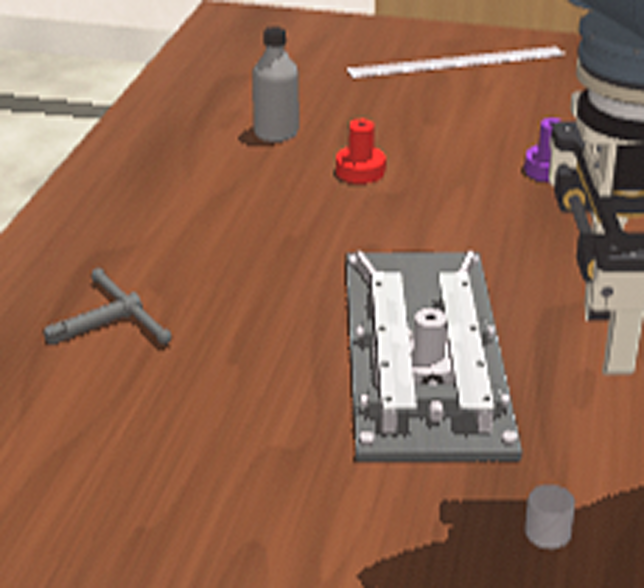

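The top view shows the blank's hub at (343,211) behind both flaps. The bystanders look unmoved. I'll compare the flap pixels with the first picture before handing in.

```bash
python3 - <<'E'
from h import *; from rig import *; import pickle
a=pickle.load(open('top0.pkl','rb'));b=grab_frame('top')
c=lambda f:cv2.resize(f['img'][195:235,215:260,::-1],None,fx=8,fy=8,interpolation=cv2.INTER_CUBIC)
cv2.imwrite('pics/flapcmp.png',np.hstack([c(a),c(b)]))
E
```

```text
(no output)
```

View pics/flapcmp.png

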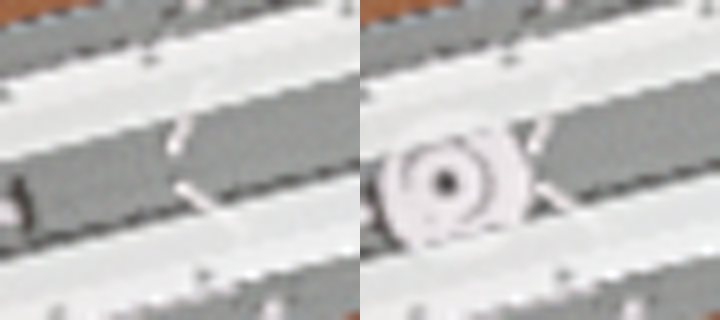

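Both flaps sit exactly as they did at the start: tips at (175,150) and (180,187), against (535,150) and (540,187) in the second half, which is offset by 360. The blank is behind them, so I'm handing in.

```bash
python3 -c "
from rig import *
print(hand_in())"
```

```text
the job is handed in; nothing more can be done
None
```

The silver steel blank is loaded in the lane behind both closed flaps, and I handed the job in at about 27 s of the 72 s allowed. The hand-in reports no verdict.

**What I did:** I gripped the blank by its hub, set it on the lane floor at the open end and fed it in. The flaps resisted with 8–10 N, slightly above the 3–8 N you gave. The stop met the blank at about x = 59 mm in the lane frame. I pressed it about 5 mm, to x = 64 mm with 9.2 N, and the flaps snapped shut. That was the highest force I read of the 25 N allowed, but I only read it at the end of each 1 s call. I then let go gently and moved clear.

**Last checks:**
- **Blank position:** its centre is about 61 mm past the lane's origin and about 1 mm off the middle. The hub top is at 70 mm, so it sits flat on the floor.
- **Flaps:** both tips are at the same pixels as in the first picture.
- **Robot:** there was no load on the wrist, and it was touching nothing.
- **Other things on the bench:** the chuck key and oil bottle stayed in place to within a few pixels in both cameras. The bushing did too in the side view, but the detector missed it in the final top view.

**Disagreements along the way:** the wrist and top cameras differed by about 3 mm on where the blank stood on the bench, and the grip absorbed that. One move call was refused for missing keys before anything moved.

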